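Open the solder-fume hood to its mark and start the fan

ROBOT

A 7-joint arm with a two-finger parallel gripper is mounted at the origin on the work surface; the furniture and walls round the work are solid. World frame = base frame: x ahead of the robot, y to its left, z up, the work surface at z = 0. Lengths are in m, angles in rad, forces in N, time in s.
With the tool pointing down it reaches from about 0.375 to 0.925 m from the base axis. Payload 3.1 kg.
Tool frame: the origin (TCP) lies between the finger pads; the fingertips stand 19 mm ahead of it and the grasp point (between the pads) is the TCP; z points along the fingers, y is the line along which they close (so a half turn about z gives the same grasp; the last joint's range is limited). The gripper opens to 85 mm and grips with 20 to 120 N. Pads are 22 mm wide; open, the fingers measure 114 mm over their backs; the gripper's body (76 mm by 85 mm) begins 54 mm behind the grasp point. The pads swing forward as they close: fully open they stand 13 mm farther back than shut.
Start: joints at [1.124, 0.383, 0.044, 1.598, -0.018, 1.161, -0.05], TCP at [0.222, -0.611, 0.25] pointing down, gripper open.
Joint ranges: [-2.61, 2.61], [-0.41, 2.15], [-1.48, 1.57], [0, 2.5], [-1.57, 4.71], [0.05, 1.97], [-2.85, 2.85]. Speed limits (rad/s): [2.79, 2.79, 3.14, 3.14, 3.14, 3.14, 3.14].

INTERFACE

Orientations are given as a unit quaternion [x, y, z, w].
In Python, from bench import move_ptp, movel, move_j, move_gripper, pause, inverse_kinematics, read_camera, camera_params, MotionError, sign_off, look_for, tip_of, read_time_s, read_qpos, read_joint_vel, read_effort, read_eef_pos, read_tcp_rot, read_ft_force, read_ft_torque, read_finger_gap, read_grasp_force gives the robot as it stands. Calls block until the motion is done:
- move_ptp(position, orientation): joint-space move of the TCP to a pose.
- movel(position, orientation=None, speed=0.15): straight line of the TCP; orientation=None keeps the orientation; speed is the mean speed in m/s.
- move_j(angles): joint-space move.
- move_gripper(opening, effort=None): finger opening in m; effort is the grip in N (None keeps the last); returns when the fingers have stopped.
- pause(seconds).
- inverse_kinematics(position, orientation): joint angles nearest the present ones, or None.
- read_camera(name): name is "scene" or "top" or "wrist"; returns the picture (480x640x3 uint8, red, green, blue); there is no depth.
- camera_params(name): a dict with "K" (3x3 intrinsics, pixels), "camera_from_world" (4x4, takes a point from world to camera coordinates). Camera axes: x right, y down, z forward; pixel columns grow to the right and rows downward; lengths in m; the calibration is good to about 2 mm. A picture is of the moment at which its call begins: read the wrist's pose just before it. camera_params takes no time and is no camera call; for the wrist camera it gives the pose at the moment of the call.
A pose or a line that the arm cannot do raises MotionError and nothing moves.
- sign_off(): hands the job in; it is judged then, once.
Trained networks look in the newest picture that a camera, given by its name, has taken for a name from the list of things; names that differ only in an ending like _2 or _b are one class to them, and where a whole thing is asked for, a point or a joint stands for the part that bears it (a point fixed in the world has none). Each returns a list of dicts, best first, with "confidence" (0 to 1); they miss things now and then, are a little off and sometimes report something else, mostly with a low value. They report only what shows in the picture. A call takes as long as a camera call.
- look_for(camera, name): "at" ([column, row] in pixels, amid what is visible of it).
- tip_of(camera, name): "at" ([column, row] in pixels: a listed point, or the origin of a listed thing).
Readings, each from a call of its own:
- read_time_s(): time.
- read_qpos(): joint angles.
- read_joint_vel(): joint speeds.
- read_effort(): joint torques, N m.
- read_eef_pos(): TCP position.
- read_tcp_rot(): TCP orientation.
- read_ft_force(): force on the tool from outside, world axes, zero at the start.
- read_ft_torque(): the same for the moment, N m.
- read_finger_gap(): finger opening in m.
- read_grasp_force(): force on a finger pad.
Only numpy, scipy, OpenCV 4.12 (cv2) and the standard library are available. Lean on these libraries where they do the work, as an engineer would, in place of code of your own. Each camera call takes 0.05 s, during which the arm holds its last target. There are 200 camera calls.

TASK

Get the little fume hood ready for soldering: with the fingertips, push its sliding window up from beneath the yellow-edged lip until the window's red pointer stands level with the green height mark on the post, and leave it there. Then press the green fan button on the grey box fully down and let it come up again. Only push and press: do not pinch the lip, do not shift the mark, and leave the capacitors and the bottle where they stand.

Things in the scene. Friction and masses are not known exactly. Their poses are not given: they have to be found in the camera images.
- hood: Small white solder-fume hood fixed on the table, 90 mm deep (x) and 200 mm wide (y), with an open front that faces its own -x. Origin: centre of its underside, on the table; z up. Its roof is 306 mm high; two aluminium guide posts at its front corners (centres at x = -42, y = +-95 mm, 16 x 20 mm) reach 434 mm.
- sash (a joint): Height of the clear sliding window (sash) in the posts, m: 0 = lowest (lip rail axis 70 mm above the table), grows upward, upper stop at 0.24. It is counterweighted: it stays where it is left, and about 2 to 5 N moves it either way (it weighs about 0.3 kg; balance not exact). It starts partly open.
- lip_middle (a point): Middle of the yellow round rail under the front edge of the window's blue lip, on the rail's axis: the thing to push up on, from beneath or from the front below. The rail is 14 mm thick and 126 mm long, along the hood's y; it stands 34 mm in front (hood -x) of the window pane, which moves straight up with it. Beneath it the space is free down to the table (115 mm or more).
- lip_top (a point): Centre of the top of the blue lip plate that lies on the rail, 36 mm deep (hood x), 120 mm wide, its top 10 mm above the rail's axis. Pressing on it from above pushes the window down; pressing with the fingers on plate and rail at the same time is pinching.
- sash_pointer (a point): Tip of the small red pointer on the window, near its right-hand side (hood -y) as seen by someone facing the hood, at the height of the lip rail's axis.
- height_mark (a point): Middle of the height of the green clip (20 mm high, 24 mm wide) on the front of the right-hand post (hood -y), at its edge next to the pointer. The clip is screwed tight on the post; its height differs from run to run and lies 70 to 160 mm above the pointer at the start.
- fan_box: Grey control box fixed on the table, 75 x 66 mm, 30 mm high, with the fan button in the middle of its top. Origin: centre of its underside.
- fan_button (a joint): Travel of the green fan button, m: 0 = up, 0.006 = fully down; spring, fully down takes 5 N; it comes up by itself.
- fan_button_top (a point): Centre of the top face of the green round fan button (28 mm across), pressed straight down.
- capacitor_in: Dark blue capacitor, 25 mm across and 46 mm high, loose, standing on the hood's floor (12 mm thick) behind the window. Origin: centre of its underside. Leave alone.
- capacitor_out: Dark blue capacitor, 25 mm across and 40 mm high, loose on the table. Origin: centre of its underside. Leave alone.
- bottle: Cream flux bottle with a red needle cap, 40 mm across and 116 mm high, loose on the table. Origin: centre of its underside. Leave alone.

How it is judged:
On the way, in this order (a step that is already met when the one before it is completed fails the run):
1. the fingers push the window up from beneath, on the yellow lip rail (contact force between the fingers and sash_c6 above 0.5 N and velocity of joint sash above 0.003 m/s), for 0.1 s.
2. the red pointer rests level with the green mark (within 10 mm of its middle) (z of sash_pointer in the frame of height_mark between -0.01 and 0.01 m and velocity of joint sash between -0.005 and 0.005 m/s), for 0.3 s.
3. the fan button is pressed down by the fingers, the pointer still level with the mark (value of joint fan_button above 0.0045 m and contact force between the fingers and fan_box above 0.5 N and z of sash_pointer in the frame of height_mark between -0.01 and 0.01 m), for 0.05 s.
At the end, for the whole second after the job is handed in: The window rests with its red pointer within 10 mm of the height of the green mark's middle (that is, within the 20 mm high green clip), the fan button has come up again (within 1.5 mm), and the two capacitors and the bottle stand within 20 mm of where they were (all of step 2 and value of joint fan_button below 0.0015 m and distance of each of capacitor_in, capacitor_out, bottle from where it was at the start of the episode below 0.02 m); the robot touches nothing.
It fails at once if the lip is pinched: the fingers press on the blue plate and the yellow rail at once (contact force between the fingers and sash_c5 above 1 N and contact force between the fingers and sash_c6 above 1 N).
It fails at once if the green mark is shifted on its post by more than 4 mm (distance of height_mark from where it was at the start of the episode above 0.004 m).
It fails at once if a capacitor or the bottle is lifted, tipped or moved by more than 20 mm (distance of any of capacitor_in, capacitor_out, bottle from where it was at the start of the episode above 0.02 m or angle between any of capacitor_in, capacitor_out, bottle's own z axis and vertical above 0.5 rad).
It also fails if it takes over 45 s, if anything falls off the work surface, if the arm or the gripper's body presses on something with over 40 N, if the wrist force passes 120 N, or if a joint passes its speed limit or range.

## Working session

There is one attempt and no reset: what is moved stays moved. The work goes in short steps, each a Python script; the robot and the scene stay as the last script left them, time stands still between calls to the robot, and variables do not carry over. Pictures are saved under pics/ and viewed, at most 10 in all, crops included, and the job is handed in when it is done.

```bash
mkdir -p pics
cat > h.py <<'E'
from bench import *
import numpy as np, cv2
from scipy.optimize import least_squares
def P(c):
    p=camera_params(c); return np.array(p["K"]),np.array(p["camera_from_world"])
def proj(c,X,pp=None):
    K,T=pp or P(c); q=K@(T[:3,:3]@np.array(X)+T[:3,3]); return q[:2]/q[2]
def tri(obs): # list of (params,uv)
    f=lambda X: np.concatenate([proj(None,X,pp)-uv for pp,uv in obs])
    r=least_squares(f,[0.5,-0.3,0.1]); return r.x,np.abs(r.fun).max()
def onplane(c,uv,z):
    K,T=P(c); R=T[:3,:3]; C=-R.T@T[:3,3]; d=R.T@np.linalg.inv(K)@np.array([*uv,1.]); return C+d*(z-C[2])/d[2]
E
python3 - <<'E'
from h import *
ims=[]
for c in ["scene","top","wrist"]:
    im=read_camera(c); cv2.imwrite(f"pics/{c}0.png",im[:,:,::-1])
    print(c,(-P(c)[1][:3,:3].T@P(c)[1][:3,3]).round(3))
    for n in ["lip_middle","lip_top","sash_pointer","height_mark","hood","fan_box","fan_button_top","capacitor_in","capacitor_out","bottle"]:
        print(n,[(np.round(d["at"],1).tolist(),round(d["confidence"],2)) for d in tip_of(c,n)[:2]])
print(read_time_s(),read_tcp_rot())
E
```

```text
scene [-0.211  0.2    0.825]
lip_middle [([396.1, 226.8], 0.88)]
lip_top [([393.8, 218.4], 0.91)]
sash_pointer [([423.6, 209.4], 0.64)]
height_mark [([435.2, 158.8], 0.6)]
hood [([374.4, 268.3], 0.91)]
fan_box [([284.1, 351.8], 0.95), ([390.4, 218.5], 0.53)]
fan_button_top [([286.4, 334.6], 0.65)]
capacitor_in [([286.6, 334.4], 0.46), ([352.6, 264.9], 0.45)]
capacitor_out [([361.3, 353.3], 0.56)]
bottle [([211.0, 407.6], 0.71)]
top [ 0.374 -0.207  1.454]
lip_middle [([376.0, 240.9], 0.72), ([375.3, 238.3], 0.58)]
lip_top []
sash_pointer [([416.8, 234.8], 0.71)]
height_mark [([426.7, 231.8], 0.55)]
hood []
fan_box [([265.5, 260.8], 0.71), ([427.1, 233.5], 0.26)]
fan_button_top [([416.2, 236.6], 0.57)]
capacitor_in [([312.5, 286.0], 0.24)]
capacitor_out [([313.8, 287.2], 0.64)]
bottle [([199.4, 280.4], 0.5)]
wrist [ 0.3   -0.581  0.373]
lip_middle []
lip_top []
sash_pointer []
height_mark []
hood []
fan_box []
fan_button_top []
capacitor_in []
capacitor_out []
bottle []
1.65 [ 9.84827265e-01  1.73537483e-01  1.66738786e-05 -1.12135984e-05]
```

View pics/scene0.png

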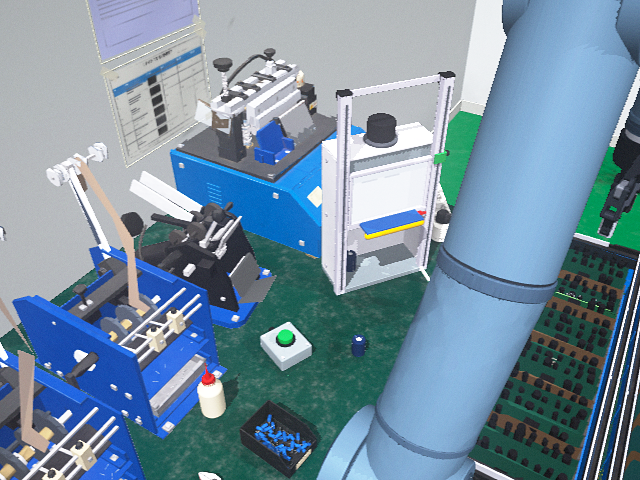

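View pics/top0.png

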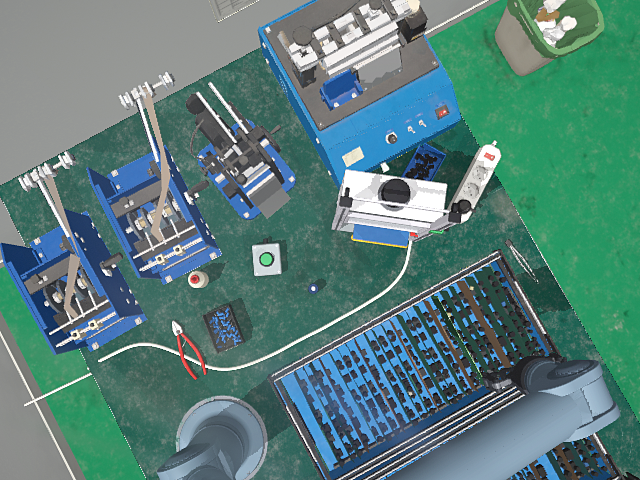

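Run:
```python
from h import *
S,T=P("scene"),P("top")
for n,a,b in [("lip",(396.1,226.8),(376,240.9)),("ptr",(423.6,209.4),(416.8,234.8)),("mark",(435.2,158.8),(426.7,231.8))]:
    x,r=tri([(S,a),(T,b)]); print(n,x.round(4),round(r,2))
for n,c,uv,z in [("hood","scene",(374.4,268.3),0),("box","scene",(284.1,351.8),0),("box","top",(265.5,260.8),0),("btn","scene",(286.4,334.6),.035),("cin","scene",(352.6,264.9),.012),("cout","scene",(361.3,353.3),0),("cout","top",(313.8,287.2),0),("bot","scene",(211,407.6),0),("bot","top",(199.4,280.4),0)]:
    print(n,c,onplane(c,uv,z).round(4))
```

```text
lip [ 0.4718 -0.3471  0.1687] 1.98
ptr [ 0.4906 -0.4309  0.1669] 0.29
mark [ 0.4845 -0.4328  0.2823] 1.22
hood scene [ 0.5477 -0.3658  0.    ]
box scene [ 0.4369 -0.0937  0.    ]
box top [ 0.4334 -0.0923  0.    ]
btn scene [ 0.4432 -0.1031  0.035 ]
cin scene [ 0.5686 -0.3234  0.012 ]
cout scene [ 0.364  -0.2143  0.    ]
cout top [ 0.3718 -0.2114  0.    ]
bot scene [0.3898 0.0662 0.    ]
bot top [0.3822 0.0672 0.    ]
```

The scene view shows the hood with the yellow/blue lip at about (395,225), the red pointer at (422,212), the green clip at (438,158), the button at (286,337), capacitors at (352,262) and (360,345), and the bottle at (211,395). In the top view the rail runs along the lower edge of the lip at about (352–411, 240–247). The PCB rack lies in front of the hood, roughly 0.16 m away.

Run:
```python
from h import *
from scipy.spatial.transform import Rotation as Ro
S,T=P("scene"),P("top")
for c,(u0,u1,v0,v1) in [("scene",(350,450,140,250)),("top",(335,445,220,260))]:
    im=cv2.imread(f"pics/{c}0.png"); hsv=cv2.cvtColor(im,cv2.COLOR_BGR2HSV)
    for n,lo,hi in [("yellow",(20,120,100),(35,255,255)),("red",(0,150,100),(6,255,255)),("green",(50,150,80),(75,255,255))]:
        m=cv2.inRange(hsv,lo,hi); k=np.zeros_like(m); k[v0:v1,u0:u1]=m[v0:v1,u0:u1]
        v,u=np.nonzero(k)
        if len(u): print(c,n,len(u),"mean",u.mean().round(1),v.mean().round(1),"u",u.min(),v[u==u.min()].mean(),u.max(),v[u==u.max()].mean(),"v",v.min(),v.max())
lip=np.array([.472,-.347,.168])
for yaw in [-.23,0,.2]:
  for pit in [0,.15,.3,.5,.7]:
    z=np.array([np.cos(yaw)*np.cos(pit),np.sin(yaw)*np.cos(pit),-np.sin(pit)])
    y=np.cross([0,0,1],z)*-1; y/=np.linalg.norm(y); x=np.cross(y,z)
    q=Ro.from_matrix(np.c_[x,y,z]).as_quat()
    for dz in (-.04,.10):
        j=inverse_kinematics(lip+[0,0,dz],q); print(yaw,pit,dz,x.round(2),None if j is None else np.round(j,2))
```

```text
scene yellow 267 mean 393.9 229.5 u 365 235.5 423 221.5 v 220 238
scene red 9 mean 420.8 212.1 u 418 211.0 424 212.5 v 211 214
scene green 130 mean 440.7 157.8 u 434 162.0 449 149.0 v 140 187
top yellow 103 mean 377.8 242.8 u 351 237.0 407 245.5 v 235 247
top red 21 mean 413.2 234.4 u 410 234.5 417 235.5 v 232 236
top green 26 mean 435.6 231.6 u 429 231.5 443 230.0 v 230 233
-0.23 0 -0.04 [0. 0. 1.] [-0.45  2.05  1.09  2.42  2.46  1.83 -0.08]
-0.23 0 0.1 [0. 0. 1.] [0.23 0.51 0.7  2.5  3.73 1.56 1.17]
-0.23 0.15 -0.04 [ 0.15 -0.03  0.99] [-0.28  1.59  1.11  2.46  3.04  1.94  0.35]
-0.23 0.15 0.1 [ 0.15 -0.03  0.99] [ 2.05  0.63 -1.24  2.43  3.84  0.69  1.76]
-0.23 0.3 -0.04 [ 0.29 -0.07  0.96] [-0.38  1.88  1.33  2.47  3.05  1.9  -0.  ]
-0.23 0.3 0.1 [ 0.29 -0.07  0.96] [ 2.03  0.39 -1.23  2.4   3.94  0.58  1.44]
-0.23 0.5 -0.04 [ 0.47 -0.11  0.88] [ 1.97  0.92 -1.25  2.37  3.13  0.38  2.62]
-0.23 0.5 0.1 [ 0.47 -0.11  0.88] [0.78 0.03 0.04 2.38 4.28 0.57 0.81]
-0.23 0.7 -0.04 [ 0.63 -0.15  0.76] [ 1.88  0.69 -1.23  2.32  2.68  0.19  2.82]
-0.23 0.7 0.1 [ 0.63 -0.15  0.76] [ 1.01 -0.
[... 744 characters left out ...]
1.9   1.14 -0.87  2.12 -1.4   0.81  1.4 ]
0.2 0 0.1 [0. 0. 1.] [ 1.97  0.8  -1.01  2.19 -1.51  0.89  1.18]
0.2 0.15 -0.04 [0.15 0.03 0.99] [ 1.9   1.03 -0.9   2.15 -1.41  0.69  1.32]
0.2 0.15 0.1 [0.15 0.03 0.99] [ 1.95  0.65 -1.    2.19 -1.48  0.83  1.03]
0.2 0.3 -0.04 [0.29 0.06 0.96] [ 1.87  0.9  -0.92  2.17 -1.4   0.6   1.19]
0.2 0.3 0.1 [0.29 0.06 0.96] [ 1.59  0.37 -0.6   2.19 -1.54  0.96  0.9 ]
0.2 0.5 -0.04 [0.47 0.1  0.88] [ 1.51  0.57 -0.57  2.18 -1.51  0.71  1.04]
0.2 0.5 0.1 [0.47 0.1  0.88] [ 1.3   0.23 -0.33  2.16 -1.4   0.9   0.66]
0.2 0.7 -0.04 [0.63 0.13 0.76] [ 1.29  0.43 -0.41  2.16 -1.35  0.63  0.75]
0.2 0.7 0.1 [0.63 0.13 0.76] [ 1.2   0.16 -0.29  2.1  -1.13  0.81  0.35]
```

```bash
python3 -c "
import cv2
im=cv2.imread('pics/scene0.png')[60:310,310:480];cv2.imwrite('pics/crop.png',cv2.resize(im,None,fx=2.4,fy=2.4,interpolation=cv2.INTER_CUBIC))"
```

```text
(no output)
```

View pics/crop.png

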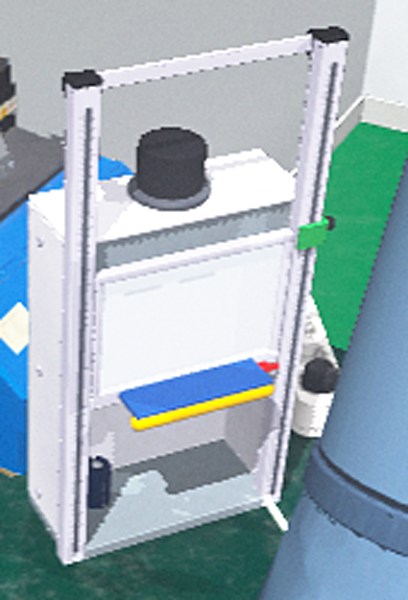

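The crop shows the pointer tip at about scene (423,212) and the clip centre at (440,158), with nothing beneath the lip. Next I'll fit the hood pose and move to a spot below and in front of the rail.

```bash
cat >> h.py <<'E'
from scipy.spatial.transform import Rotation as Ro
def quat(yaw,pit):
    z=np.array([np.cos(yaw)*np.cos(pit),np.sin(yaw)*np.cos(pit),-np.sin(pit)])
    y=np.cross(z,[0,0,1]); y/=np.linalg.norm(y); x=np.cross(y,z)
    return Ro.from_matrix(np.c_[x,y,z]).as_quat()
E
python3 - <<'E'
from h import *
S,T=P("scene"),P("top")
for n,a,b in [("railL",(365.,235.5),(351.,237.5)),("railR",(423.,221.5),(409,246.)),("railM",(393.9,229),(377.8,242.8)),("ptr",(422.5,212.3),(415,234.8)),("markc",(440.7,157.8),(435.6,231.6))]:
    x,r=tri([(S,np.array(a)),(T,np.array(b))]); print(n,x.round(4),round(r,2))
# model fit: hood x,y,yaw, zs, zm
obs=[("scene",(374.4,268.3),lambda p:(0,0,0)),("scene",(396.1,226.8),lambda p:(-.076,0,p[3])),("scene",(393.8,218.4),lambda p:(-.066,0,p[3]+.01)),
("scene",(365,235.5),lambda p:(-.076,.063,p[3])),("scene",(423,221.5),lambda p:(-.076,-.063,p[3])),("top",(351.,237.5),lambda p:(-.079,.063,p[3])),("top",(409,246),lambda p:(-.079,-.063,p[3])),
("scene",(440.,158.3),lambda p:(-.052,-.095,p[4])),("top",(435.6,231.6),lambda p:(-.052,-.095,p[4]+.008)),
("scene",(345,95),lambda p:(-.042,.095,.434)),("scene",(446.5,75),lambda p:(-.042,-.095,.434))]
pp={"scene":S,"top":T}
def f(p,):
    R=Ro.from_euler('z',p[2]).as_matrix(); o=np.array([p[0],p[1],0])
    return np.concatenate([proj(0,o+R@np.array(g(p)),pp[c])-np.array(uv) for c,uv,g in obs])
r=least_squares(f,[.548,-.366,-.23,.168,.282],loss="soft_l1",f_scale=2); p=r.x
print(p.round(4)); print(f(p).reshape(-1,2).round(1).tolist())
R=Ro.from_euler('z',p[2]).as_matrix(); print("lip",p[:2]+(R@[-.076,0,0])[:2])
for pit in (.4,.5,.6):
  for yaw in (.1,.2):
    print(pit,yaw,[None if (j:=inverse_kinematics([.4,-.36,z],quat(yaw,pit))) is None else np.round(j,2).tolist() for z in (.11,.25)])
E
```

```text
railL [ 0.4814 -0.2892  0.1638] 0.02
railR [ 0.4675 -0.4143  0.1587] 0.91
railM [ 0.4715 -0.3472  0.1635] 0.18
ptr [ 0.4907 -0.4285  0.1608] 0.04
markc [ 0.4868 -0.4498  0.2782] 0.39
[ 0.5499 -0.3604 -0.1156  0.1644  0.277 ]
[[-2.7, 0.2], [-0.9, 0.3], [-0.8, 1.5], [-0.1, -0.3], [1.3, -2.2], [-0.3, 1.2], [-0.6, 0.7], [-0.4, 0.1], [0.5, -0.3], [0.3, -2.7], [2.0, -1.2]]
lip [ 0.47438648 -0.35165673]
0.4 0.1 [[2.02, 0.82, -0.91, 2.26, -1.39, 0.55, 1.19], [1.43, 0.24, -0.28, 2.28, -1.53, 1.02, 0.87]]
0.4 0.2 [[1.54, 0.62, -0.39, 2.22, -1.49, 0.94, 1.19], [1.45, 0.28, -0.29, 2.22, -1.42, 1.08, 0.85]]
0.5 0.1 [[1.76, 0.61, -0.67, 2.27, -1.5, 0.66, 1.14], [1.38, 0.18, -0.26, 2.27, -1.44, 0.95, 0.75]]
0.5 0.2 [[1.51, 0.56, -0.38, 2.22, -1.45, 0.86, 1.1], [1.4, 0.23, -0.27, 2.21, -1.34, 1.01, 0.74]]
0.6 0.1 [[1.48, 0.47, -0.41, 2.27, -1.53, 0.72, 1.04], [1.33, 0.14, -0.24, 2.24, -1.32, 0.88, 0.6]]
0.6 0.2 [[1.46, 0.49, -0.37, 2.22, -1.39, 0.78, 0.98], [1.35, 0.18, -0.25, 2.19, -1.24, 0.95, 0.61]]
```

Run:
```python
from h import *
move_gripper(0.0)
q=quat(.2,.5)
try:
    p=read_eef_pos(); movel([p[0],p[1],.33],speed=.2)
    move_ptp([.36,-.375,.33],q)
    print(read_time_s(),read_qpos().round(2) if hasattr(read_qpos(),'round') else read_qpos())
    im=read_camera("wrist"); cv2.imwrite("pics/w1.png",im[:,:,::-1])
    for n in ["lip_middle","sash_pointer","height_mark"]:
        print(n,[(np.round(d["at"],1).tolist(),round(d["confidence"],2)) for d in tip_of("wrist",n)[:2]], proj("wrist",{"lip_middle":[.474,-.352,.164],"sash_pointer":[.4907,-.4285,.162],"height_mark":[.487,-.438,.277]}[n]).round(1))
    movel([.36,-.375,.11],speed=.15)
except MotionError as e: print(e)
print(read_time_s(),read_eef_pos(),read_qpos(),read_ft_force())
im=read_camera("scene"); cv2.imwrite("pics/s1.png",im[:,:,::-1])
```

```text
4.075 [ 1.37  0.09 -0.12  2.15 -1.22  1.17  0.56]
lip_middle [] [319.9 306.2]
sash_pointer [([408.2, 307.5], 0.63)] [399.8 306.4]
height_mark [([437.1, 224.7], 0.71), ([405.0, 307.4], 0.38)] [439.4 228.3]
5.8917 [ 0.36018013 -0.37542312  0.11069016] [ 1.38341713  0.52887258 -0.14342832  2.22260783 -1.43139757  1.00387901
  1.11237955] [-0.00947517  0.32394794 -0.17562844]
```

View pics/w1.png

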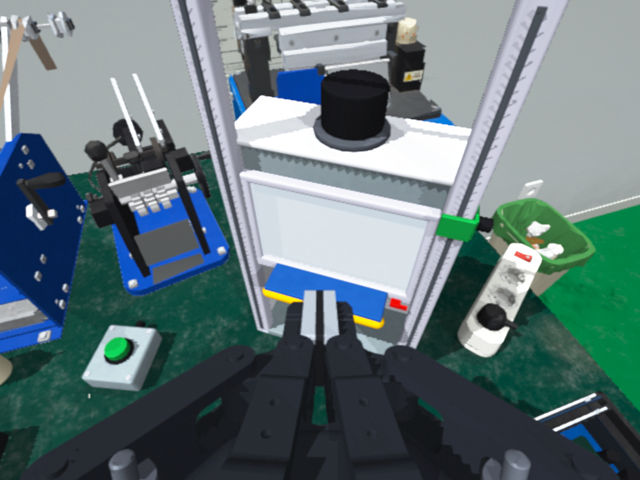

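View pics/s1.png

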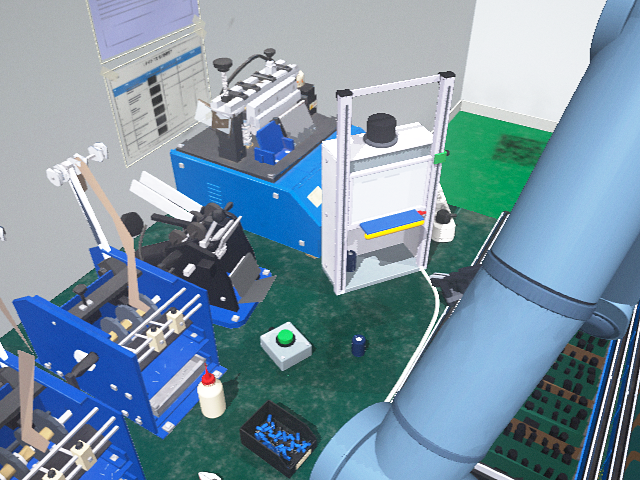

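Wrist view: rail from (265,293) to (383,323), pointer at (408,307), and clip at about (439,226). These agree with the fit, so I go under the rail and push in stages.

Run:
```python
from h import *
try:
    movel([.466,-.352,.11],speed=.12); print("under",read_ft_force().round(2))
    for z in (.135,.15,.17,.20,.23):
        movel([.466,-.352,z],speed=.05); print(z,read_eef_pos().round(4),read_ft_force().round(2))
except MotionError as e: print(e)
pause(.3); print(read_time_s())
for c in ["scene","wrist"]:
    im=read_camera(c); cv2.imwrite(f"pics/{c}2.png",im[:,:,::-1])
    for n in ["lip_middle","sash_pointer","height_mark"]:
        print(c,n,[(np.round(d["at"],1).tolist(),round(d["confidence"],2)) for d in tip_of(c,n)[:2]])
```

```text
under [-0.1   0.12 -0.53]
0.135 [ 0.4659 -0.3521  0.1352] [-0.5   0.04 -0.3 ]
0.15 [ 0.4658 -0.3517  0.1501] [-1.81  0.16 -0.24]
0.17 [ 0.466  -0.3521  0.1705] [-2.32  1.16 -1.88]
0.2 [ 0.4664 -0.3523  0.2009] [-2.68  0.47 -1.55]
0.23 [ 0.4664 -0.3521  0.2308] [-1.49  0.23 -0.3 ]
10.4417
scene lip_middle [([398.1, 187.2], 0.65)]
scene sash_pointer [([429.4, 171.0], 0.66)]
scene height_mark [([432.9, 155.8], 0.49)]
wrist lip_middle [([325.8, 291.2], 0.79)]
wrist sash_pointer [([544.6, 297.8], 0.59)]
wrist height_mark [([595.5, 248.3], 0.79)]
```

View pics/wrist2.png

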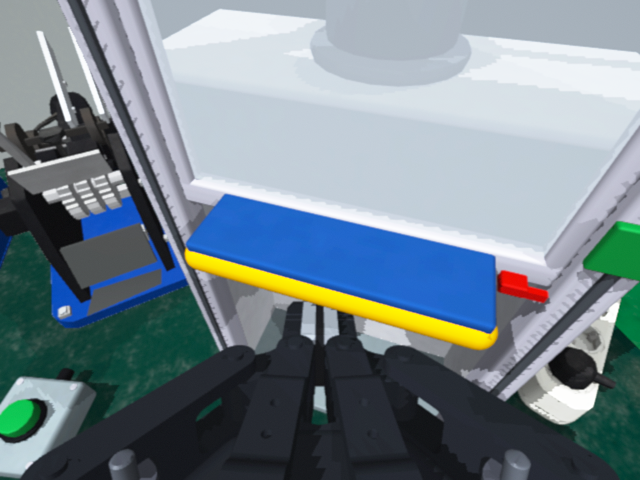

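The rail rides on the fingertips. The pointer tip is at (546,297) and the inner edge of the clip at about (596,248), so the window is still below the mark. I'll triangulate what's left.

Run:
```python
from h import *
S,W=P("scene"),P("wrist")
im=cv2.imread("pics/scene2.png"); hsv=cv2.cvtColor(im,cv2.COLOR_BGR2HSV)
for n,lo,hi in [("red",(0,150,100),(6,255,255)),("green",(50,150,80),(70,255,255))]:
    m=cv2.inRange(hsv,lo,hi); k=np.zeros_like(m); k[140:235,410:447]=m[140:235,410:447]; v,u=np.nonzero(k); print(n,u.mean(),v.mean(),u.min(),u.max(),v.min(),v.max())
p,r=tri([(S,np.array([429.4,171.])),(W,np.array([545.,297.5]))]); print("ptr",p,r)
p,r=tri([(S,np.array([433.7,158.5])),(W,np.array([596,248.]))]); print("mark",p,r)
# single-camera with hood model depth (plane x_h const)
o=np.array([.5499,-.3604]);R=Ro.from_euler('z',-.1156).as_matrix(); n=R[:,0]
def onp(pp,uv,xh):
    K,T=pp;A=T[:3,:3];C=-A.T@T[:3,3];d=A.T@np.linalg.inv(K)@np.array([*uv,1.]); P0=np.array([*o,0])+n*xh
    X=C+d*(n@(P0-C))/(n@d); return R.T@(X-[*o,0])
for xh in(-.055,-.048): print(xh,"ptr W",onp(W,(545,297.5),xh).round(4),"S",onp(S,(429.4,171.),xh).round(4),"mark W",onp(W,(596,248),xh).round(4),"S",onp(S,(433.7,158.5),xh).round(4))
```

```text
red 427.0833333333333 173.83333333333334 424 430 173 175
green 439.5 157.86764705882354 434 446 152 163
ptr [ 0.47785998 -0.42456166  0.26105442] 1.8312991109697236
mark [ 0.47309567 -0.42299318  0.29088358] 0.5108569907811784
-0.055 ptr W [-0.055  -0.0776  0.2503] S [-0.055  -0.0743  0.2568] mark W [-0.055  -0.0798  0.2787] S [-0.055  -0.0799  0.2819]
-0.048 ptr W [-0.048  -0.0818  0.2421] S [-0.048  -0.0793  0.2516] mark W [-0.048  -0.0842  0.2726] S [-0.048  -0.0849  0.2769]
```

Run:
```python
from h import *
movel([.466,-.352,.257],speed=.04); pause(.4); print(read_eef_pos().round(4),read_ft_force().round(2),read_time_s())
for c in ["scene","wrist"]:
    im=read_camera(c); cv2.imwrite(f"pics/{c}3.png",im[:,:,::-1])
    for n in ["sash_pointer","height_mark"]:
        print(c,n,[(np.round(d["at"],1).tolist(),round(d["confidence"],2)) for d in tip_of(c,n)[:2]])
im=cv2.imread("pics/scene3.png")[120:200,370:470]
im=cv2.resize(im,None,fx=5,fy=5,interpolation=cv2.INTER_NEAREST)
w=cv2.resize(cv2.imread("pics/wrist3.png")[200:360,480:640],(400,400))
cv2.imwrite("pics/c3.png",np.hstack([im[:400,100:500],w]))
```

```text
[ 0.466  -0.3521  0.257 ] [-2.66  0.59 -1.83] 12.0667
scene sash_pointer [([402.1, 176.7], 0.34)]
scene height_mark []
wrist sash_pointer [([543.3, 297.9], 0.71)]
wrist height_mark [([553.9, 297.2], 0.97)]
```

View pics/c3.png

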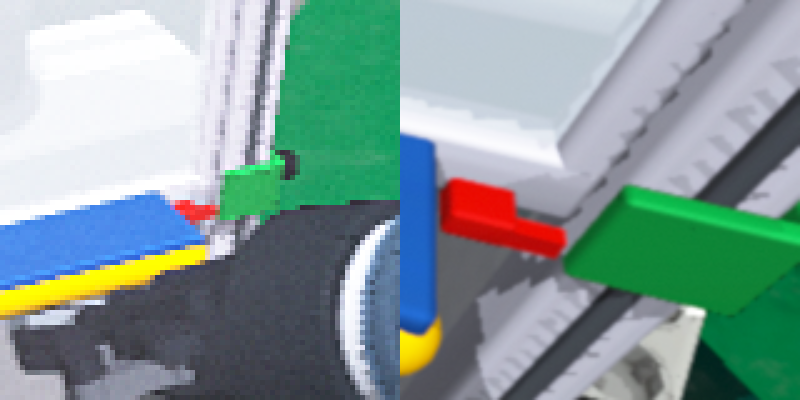

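Both views show the pointer level with the lower part of the clip, about 6–7 mm below its middle: the tip is at t≈0.8 along the clip's inner edge. I'll raise it 7 mm and check.

Run:
```python
from h import *
movel([.466,-.352,.264],speed=.02); pause(.5); print(read_eef_pos().round(4),read_ft_force().round(2))
im=read_camera("wrist"); cv2.imwrite("pics/wrist4.png",im[:,:,::-1])
# leave: down a little, back away, up
movel([.466,-.352,.235],speed=.05); movel([.36,-.375,.225],speed=.15)
print(read_time_s(),read_ft_force().round(2))
i2=read_camera("wrist"); cv2.imwrite("pics/wrist5.png",i2[:,:,::-1])
for n in ["sash_pointer","height_mark"]:
    print(n,[(np.round(d["at"],1).tolist(),round(d["confidence"],2)) for d in tip_of("wrist",n)[:2]])
for X in ([.487,-.438,.277],): u,v=proj("wrist",X).astype(int); print(u,v)
a=cv2.resize(cv2.imread("pics/wrist4.png")[200:360,480:640],(400,400))
u0=min(max(u-60,0),540);v0=min(max(v-50,0),380)
b=cv2.resize(cv2.imread("pics/wrist5.png")[v0:v0+100,u0:u0+100],(400,400))
cv2.imwrite("pics/c4.png",np.hstack([a,b]))
```

```text
[ 0.4662 -0.3521  0.2642] [-2.73  0.61 -0.83]
15.025 [ 0.27 -0.9   0.42]
sash_pointer [([486.6, 78.8], 0.66)]
height_mark [([486.8, 83.4], 0.79)]
494 85
```

View pics/c4.png

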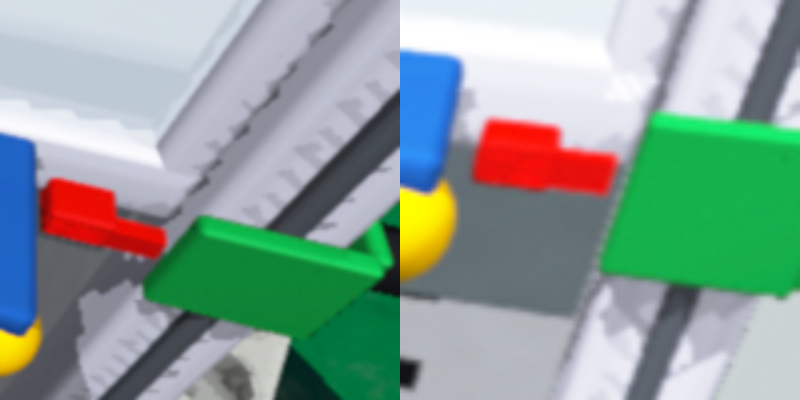

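The pointer sits within about 2 mm of the clip's middle after the fingers let go (right: tip (613,174), clip edge centre (629,195), 150 px = 20 mm). Next, the button.

Run:
```python
from h import *
b=(onplane("scene",(286,335.5),.038)+onplane("top",(266,259),.038))/2
print(onplane("scene",(286,335.5),.038),onplane("top",(266,259),.038))
q=Ro.from_matrix(np.c_[[np.cos(.35),np.sin(.35),0],[np.sin(.35),-np.cos(.35),0],[0,0,-1]]).as_quat()
try:
    movel([.34,-.375,.33],speed=.2)
    move_ptp([b[0]-.03,b[1],.20],q)
    im=read_camera("wrist"); cv2.imwrite("pics/w6.png",im[:,:,::-1])
    print([(np.round(d["at"],1).tolist(),round(d["confidence"],2)) for d in tip_of("wrist","fan_button_top")[:2]])
    hsv=cv2.cvtColor(im,cv2.COLOR_RGB2HSV); m=cv2.inRange(hsv,(50,170,120),(72,255,255))
    n,_,st,ce=cv2.connectedComponentsWithStats(m)
    for i in range(1,n):
        if st[i,4]>300: print(st[i],ce[i],onplane("wrist",ce[i],.037))
    print(proj("wrist",b))
except MotionError as e: print(e)
print(read_time_s(),read_eef_pos())
```

```text
[ 0.43920108 -0.10031678  0.038     ] [ 0.4361752  -0.09633205  0.038     ]
[([329.8, 188.9], 0.95)]
[332.53580167 189.28572897]
17.4417 [ 0.40704833 -0.09944782  0.19957454]
```

Run:
```python
from h import *
b=onplane("wrist",(329.8,188.9),.038); print(b)
movel([b[0],b[1],.09],speed=.15); f0=read_ft_force()[2]
z=.072; 
while z>.04:
    movel([b[0],b[1],z],speed=.06); f=read_ft_force()[2]-f0; print(round(z,4),round(read_eef_pos()[2],4),round(f,2))
    if f>9: break
    z-=.002
pause(.2); print(read_ft_force()[2]-f0)
movel([b[0],b[1],.15],speed=.1); pause(.3); print(read_time_s())
for c in("scene","wrist"):
    im=read_camera(c); cv2.imwrite(f"pics/{c}7.png",im[:,:,::-1])
for n in ["sash_pointer","height_mark","capacitor_out","bottle"]:
    read_camera; print(n,[(np.round(d["at"],1).tolist(),round(d["confidence"],2)) for d in tip_of("scene",n)[:1]])
im=cv2.imread("pics/scene7.png"); cv2.imwrite("pics/c7.png",np.hstack([cv2.resize(im[130:200,390:460],(400,400)),cv2.resize(im[270:430,190:390],(400,400))]))
```

```text
[ 0.43722667 -0.09611849  0.038     ]
0.072 0.0716 -1.04
0.07 0.07 -0.81
0.068 0.0679 -0.92
0.066 0.0658 -0.94
0.064 0.0638 -1.02
0.062 0.0622 -0.13
0.06 0.0602 2.3
0.058 0.0582 3.06
0.056 0.057 10.12
10.423918940834694
22.3917
sash_pointer []
height_mark []
capacitor_out []
bottle [([207.3, 407.3], 0.61)]
```

View pics/c7.png

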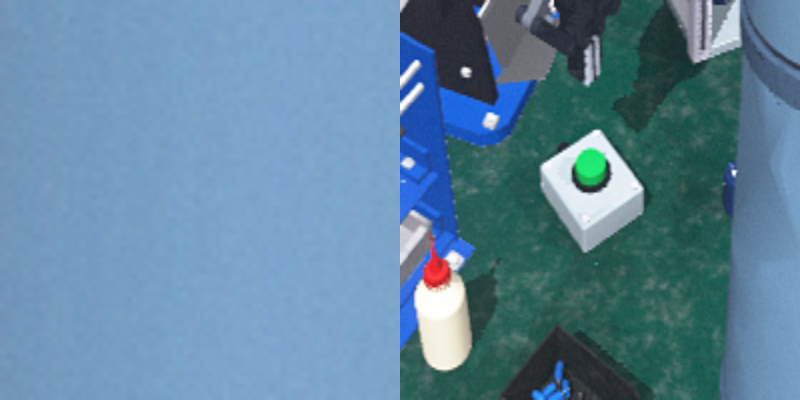

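The button bottomed out at 10 N and is up again. The bottle and the outer capacitor still stand where they were. The arm hides the window in this view, but nothing has touched it since the last check.

```bash
python3 -c "
from h import *
print(sign_off(),read_time_s())"
```

```text
the job is handed in; nothing more can be done
the job is handed in; nothing more can be done
```

The job is handed in (no verdict came back): the window was left with its pointer about 2 mm from the green mark's middle, and the fan button was pressed fully down (10 N) and came up again, with nothing seen to have shifted; the inner capacitor wasn't rechecked.

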